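# Lock out the lathe and work its seized pins out

## Task

Make the lathe safe, then clear its seized pins: turn the speed dial anticlockwise right down to its zero stop, then throw the isolator lever fully over to its far side, and only after that work every yellow-headed pin out of the green block by twisting it to and fro while drawing it upwards, without pulling the block up off its bed. Leave all the pins lying in the blue parts tray, with the dial still at zero and the lever still over, and leave the hammer, the gouge and the turned spindle where they are.

Things in the scene. Friction and masses are not known exactly. Their poses are not given: they have to be found in the camera images.
- bed: fixed green bed plate 160 x 310 x 20 mm with a thin steel guide post at each corner, on which the pin block sits; origin at the centre of its underside, on the bench; x is across the block, y along the row of bores
- block (a joint): how far the green pin block (100 x 250 x 60 mm, 2.4 kg) has been lifted off its bed, m; 0 = seated. It is guided vertically, cannot turn, and only its weight (24 to 28 N with the pins left in it) holds it down, so it drops back when let go; at rest its top is 80 mm above the bench. It must never be lifted by more than 12 mm
- bore1 (a point): centre of the mouth of bore 1 on top of the block; bores are vertical, 85 mm apart along the bed's y. A sprung copper shoe drags on the pin with 33 to 44 N (0.33 to 0.44 N m to twist): a straight pull lifts the block with the pin. While a pin turns the drag goes mostly into turning and it rises under a light pull, about 20 N at 2 mm per radian, to and fro; free after 36 mm
- bore2 (a point): as bore1, for bore 2
- bore3 (a point): as bore1, for bore 3
- pin1: seized steel pin (None = absent, bore empty; 2 or 3 present): round stem 20 mm thick with domed foot, topped by a flat yellow tab 14 (local x) x 40 (y) x 32 mm (z) centred 86 mm above the foot; 102 mm long, 0.18 kg. Origin at the foot's tip, z along the stem to the tab. Seated, the lowest 36 mm are in the bore and the tab is yawed up to 0.35 rad from the bed; it can be twisted either way
- pin2: as pin1, starts in bore 2 (pin1 in bore 1)
- pin3: as pin1, starts in bore 3 (pin1 in bore 1)
- pin1_tab (a point): centre of the yellow tab of pin1, on its axis
- pin2_tab (a point): centre of the yellow tab of pin2, on its axis
- pin3_tab (a point): centre of the yellow tab of pin3, on its axis
- dial (a joint): speed dial on the control box, rad: 0 is the zero stop, fully anticlockwise seen from above; grows clockwise, up to 4.6. Light friction, stays where it is left
- dial_grip (a point): on the dial's vertical axis, at the height to grip; the point turns with the dial. The dial is round, 48 mm across, with a raised grip bar 14 mm thick, 46 mm long along the point's local x
- isolator (a joint): isolator lever on the control box, rad: 0 leans to the box's -x (towards the robot, where it starts), 1.0 is fully over on the +x side; stays where it is left. It must be past 0.85
- isolator_tip (a point): ball tip of the 80 mm isolator lever; the lever swings in the control box's x-z plane
- control: fixed green control box, 170 (x) x 230 (y) x 70 mm high; dial 62 mm to its -y and lever 62 mm to its +y; origin at the centre of its underside
- tray: loose open blue parts tray, outside 250 (x) x 190 (y) x 40 mm, walls and floor 5 mm, 0.7 kg; origin at the centre of its underside
- hammer: bystander: claw hammer lying on the bench beyond the block
- gouge: bystander: wooden-handled turning gouge, 200 mm, lying on the bench beyond the block, to the right
- spindle: bystander: turned wooden sample, 60 mm across, 100 mm high, standing on the bench
Mind the look-alikes: they are no part of the job. What is shaped like the pin3 but turquoise is not meant. Leave any red look-alike of the pin2 alone.

How it is judged:
On the way, in this order (a step that is already met when the one before it is completed fails the run):
1. the speed dial is at its zero stop (value of joint dial below 0.08 rad), for 0.2 s.
2. the isolator lever is fully over (value of joint isolator above 0.85 rad), for 0.2 s.
3. a pin is clear of its bore (only after dial and lever) (z of any of pin1, pin2, pin3 in the frame of bed above 0.085 m), for 0.05 s.
At the end, for the whole second after the job is handed in: every pin lies (tilted more than 1.0 rad) at rest inside the tray, both foot and tab within its walls and less than 60 mm above its underside, the tray flat on the bench, the dial within 0.08 rad of its zero stop, the isolator past 0.85 rad, the block down on its bed (within 4 mm) (value of joint dial below 0.08 rad and value of joint isolator above 0.85 rad and value of joint block below 0.004 m and x of pin1 in the frame of tray between -0.115 and 0.115 m and y of pin1 in the frame of tray between -0.088 and 0.088 m and z of each of pin1, pin1_tab, pin2, pin2_tab, pin3, pin3_tab in the frame of tray below 0.06 m and x of pin1_tab in the frame of tray between -0.12 and 0.12 m and y of pin1_tab in the frame of tray between -0.09 and 0.09 m and angle between each of pin1, pin2, pin3's own z axis and vertical above 1 rad and linear speed of each of pin1, pin2, pin3, tray below 0.03 m/s and x of pin2 in the frame of tray between -0.115 and 0.115 m and y of pin2 in the frame of tray between -0.088 and 0.088 m and x of pin2_tab in the frame of tray between -0.12 and 0.12 m and y of pin2_tab in the frame of tray between -0.09 and 0.09 m and x of pin3 in the frame of tray between -0.115 and 0.115 m and y of pin3 in the frame of tray between -0.088 and 0.088 m and x of pin3_tab in the frame of tray between -0.12 and 0.12 m and y of pin3_tab in the frame of tray between -0.09 and 0.09 m and angle between tray's own z axis and vertical below 0.2 rad); the robot touches nothing.
It fails at once if the block is pulled more than 12 mm up off its bed (value of joint block above 0.012 m).
It fails at once if the hammer is disturbed (moved more than 40 mm) (distance of hammer from where it was at the start of the episode above 0.04 m).
It fails at once if the gouge is disturbed (moved more than 40 mm) (distance of gouge from where it was at the start of the episode above 0.04 m).
It fails at once if the spindle is disturbed (moved more than 40 mm) (distance of spindle from where it was at the start of the episode above 0.04 m).
Of pin1, pin2, pin3 only 2 to 3 are there at a start; the rules pass over those that are not, and their reading is None.
At some moment in a run one of tray may be knocked a few centimetres aside while the robot is not near it.
Once in a run the grip may slacken for a moment while it holds something.
It also fails if it takes over 210 s, if anything falls off the work surface, if the arm or the gripper's body presses on something with over 40 N, if the wrist force passes 120 N, or if a joint passes its speed limit or range.

## Robot

A 7-joint arm with a two-finger parallel gripper is mounted at the origin on the work surface. World frame = base frame: x ahead of the robot, y to its left, z up, the work surface at z = 0. Lengths are in m, angles in rad, forces in N, time in s.
With the tool pointing down it reaches from about 0.425 to 0.925 m from the base axis. Payload 6.8 kg.
Tool frame: the origin (TCP) lies on the centre line of the jaws, within the pads' length; the fingertips stand 14 mm ahead of it and the grasp point (between the pads) lies 5 mm behind it (bot.finger_overhang is the distance from the TCP to the fingertips, in m); z points along the fingers, y is the line along which they close (so a half turn about z gives the same grasp; the last joint's range is limited). The gripper opens to 85 mm and grips with 20 to 120 N. Pads are 22 mm wide; open, the fingers measure 114 mm over their backs; the gripper's body (76 mm by 85 mm) begins 54 mm behind the grasp point. The pads swing forward as they close: fully open they stand 13 mm farther back than shut.
Start: joints at [1.239, 0.477, 0.022, 1.555, -0.011, 1.109, -0.083], TCP at [0.15, -0.658, 0.245] pointing down, gripper open.
Joint ranges: [-2.96, 2.96], [-0.34, 2.1], [-1.41, 1.46], [0.24, 2.44], [-1.37, 4.51], [0.17, 1.92], [-2.96, 2.96]. Speed limits (rad/s): [2.39, 2.39, 3.14, 3.14, 3.14, 3.14, 3.14].

## Interface

Orientations are given as a unit quaternion [w, x, y, z].
In Python, from station import bot gives the robot as it stands.
- The arm moves only by the shell command python3 -m inch 'ROWS' [OPENING] [FORCE]. ROWS is JSON, a list of rows, each a list of 4 numbers: the shift along the tool's x, y, z in m, then the turn about the tool's z in degrees. A call has 1 to 12 rows; each row shifts and turns the commanded pose from where the row before left it, along the tool's axes as they then stand; what a row does not reach is not made up. A row lasts 1/10 s, in which the tool goes at most 50 mm and 8.59 degrees, less where a joint would pass 70% of its speed; a pose out of reach is approached as far as the arm can. A call is refused whole if a number of a shift passes 0.05 or a number of a turn 8.59, either way. A call with a gripper value outside its range is refused whole. OPENING is the finger opening in m, from 0 to 0.0854, set as the call begins (- or left out, the last holds). The fingers move at their own pace and stop on an object; FORCE is the grip in N (left out, the last holds). Time passes only in rows, so rows that do not move let the fingers close. It gives the time, the measured TCP pose, the force, the opening and the grip force at its end, in the units of the state.
- bot.get_obs(): the state, without advancing time (a new reading comes with each control period).
- bot.read_camera(name): name is "scene" or "top" or "wrist"; returns a dict with "color" (420x560x3 uint8, red, green, blue), "mtx" (3x3 intrinsics, pixels), "world_from_camera" (4x4, takes a point from camera to world coordinates); the wrist camera has in their place "hand_eye" (4x4, takes a point from camera to tool coordinates, whose origin is the TCP and whose axes are the flange's). Camera axes: x right, y up, looking along -z (the intrinsics and any distortion apply to the point x, -y, -z); pixel columns grow to the right and rows downward; lengths in m; the calibration is good to about 2 mm. A picture is of the moment at which its call begins: read the wrist's pose just before it. There is no depth.
- bot.hand_in(): hands the job in; it is judged then, once.
The state is a dict: "t": time; "q": joint angles; "joint_vel": joint speeds; "joint_torque": joint torques, N m; "eef_pos": TCP position; "tool_rot": TCP orientation; "contact_force": force on the tool from outside, world axes, zero at the start; "torque": the same for the moment, N m; "gripper_width": opening from 0.0 (shut) to 1.0 (fully open); "grasp_force": force on a finger pad.
Only numpy, scipy, OpenCV 4.12 (cv2) and the standard library are available. Lean on these libraries where they do the work, as an engineer would, in place of code of your own. Each camera call takes 0.05 s, during which the arm holds its last target. There are 200 camera calls.

## Working session

There is one attempt and no reset: what is moved stays moved. The work goes in short steps, Python scripts to look and compute and a shell command to move; the robot and the scene stay as the last step left them, time stands still between calls to the robot, and variables do not carry over. Pictures are saved under pics/ and viewed, at most 14 in all, crops included, and the job is handed in when it is done.

```bash
mkdir -p pics; ls; cat > h.py <<'E'
import numpy as np, cv2
from station import bot
from scipy.spatial.transform import Rotation as R
def toolT(o=None):
    o=o or bot.get_obs(); q=o["tool_rot"]; T=np.eye(4)
    T[:3,:3]=R.from_quat([q[1],q[2],q[3],q[0]]).as_matrix(); T[:3,3]=o["eef_pos"]; return T
def cam(name,fn=None):
    T=toolT(); c=bot.read_camera(name)
    W=T@np.array(c["hand_eye"]) if name=="wrist" else np.array(c["world_from_camera"])
    im=cv2.cvtColor(np.array(c["color"]),cv2.COLOR_RGB2BGR)
    if fn: cv2.imwrite("pics/"+fn,im)
    return im,np.array(c["mtx"]),W,c
def ray(K,W,u,v):
    d=np.linalg.inv(K)@[u,v,1]; d=np.array([d[0],-d[1],-d[2]])
    return W[:3,3],W[:3,:3]@d
def onz(K,W,u,v,z):
    p,d=ray(K,W,u,v); return p+d*(z-p[2])/d[2]
def proj(K,W,P):
    q=np.linalg.inv(W)@np.append(P,1); q=K@[q[0],-q[1],-q[2]]; return q[:2]/q[2]
def two(a,b):
    (p,d),(q,e)=a,b; A=np.stack([d,-e],1); s=np.linalg.lstsq(A,q-p,rcond=None)[0]
    return (p+d*s[0]+q+e*s[1])/2, np.linalg.norm(p+d*s[0]-q-e*s[1])
E
python3 - <<'E'
from h import *
for n in("scene","top"):
    im,K,W,c=cam(n,n+"0.png"); print(n,c.keys(),K.tolist(),W.round(3).tolist())
print(bot.get_obs()); print(toolT().round(3))
E
```

```text
pics
scene dict_keys(['color', 'mtx', 'world_from_camera']) [[390.83733578135764, 0.0, 281.6283187646635], [0.0, 390.83733578135764, 211.83799161189273], [0.0, 0.0, 1.0]] [[0.341, -0.693, 0.635, 1.198], [0.94, 0.245, -0.237, -0.239], [0.009, 0.678, 0.735, 0.785], [0.0, 0.0, 0.0, 1.0]]
top dict_keys(['color', 'mtx', 'world_from_camera']) [[507.17939423762954, 0.0, 276.2290431866553], [0.0, 507.17939423762954, 213.095745902158], [0.0, 0.0, 1.0]] [[-0.016, 0.996, -0.087, 0.479], [-1.0, -0.016, 0.001, -0.002], [-0.001, 0.087, 0.996, 1.639], [0.0, 0.0, 0.0, 1.0]]
{'t': 0.1, 'q': array([ 1.23890253,  0.47773719,  0.02235317,  1.55635115, -0.01151987,
        1.10933466, -0.08311578]), 'joint_vel': array([ 0.00104298, -0.00120304,  0.00192952, -0.00527942, -0.00015495,
       -0.00170225, -0.00047211]), 'joint_torque': array([ 2.83191177e-03, -5.97764969e+01,  1.61289018e+00, -2.81957889e+01,
        1.27759221e-02,  4.99271511e-03,  1.11973176e-05]), 'eef_pos': array([ 0.1496758 , -0.6576595 ,  0.24441049]), 'tool_rot': array([-8.37711747e-04,  9.93746490e-01,  1.11656566e-01, -1.50441421e-04]), 'contact_force': array([ 0.20370811, -0.70041437, -0.41551209]), 'torque': array([0.00588042, 0.01639375, 0.02000552]), 'grasp_force': 0.0, 'gripper_width': 0.9988879148277019}
[[ 0.975  0.222 -0.     0.15 ]
 [ 0.222 -0.975  0.002 -0.658]
 [-0.    -0.002 -1.     0.244]
 [ 0.     0.     0.     1.   ]]
```

View pics/scene0.png

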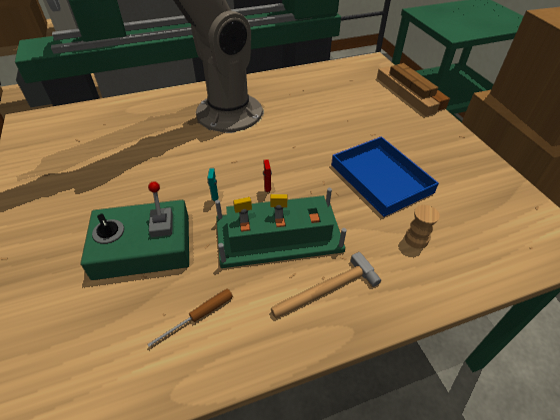

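View pics/top0.png

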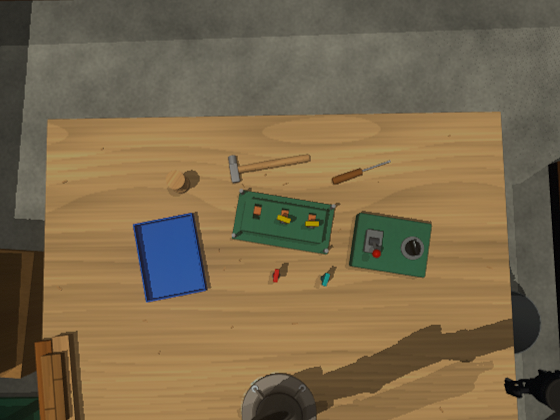

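Scene view: yellow pins at (243,205) and (279,201); an empty bore at (314,216). Look-alikes: turquoise (213,184) and red (267,176), both standing on the bench nearer the robot. Dial (108,231), red lever ball (154,187), tray (385,175). The top view agrees: yellow (285,217) and (312,223), red (276,275), turquoise (326,279), dial (412,247), ball (377,253), tray (171,257). I choose the two yellow tabs in the block.

```bash
cat >> h.py <<'E'
RNG={"yel":((20,140,120),(34,255,255)),"blue":((105,150,50),(125,255,255)),"red":((0,170,90),(6,255,255)),"org":((7,150,120),(16,255,255)),"turq":((84,140,60),(98,255,255)),"green":((60,80,20),(85,255,200))}
def blobs(im,c,amin=12):
    m=cv2.inRange(cv2.cvtColor(im,cv2.COLOR_BGR2HSV),*RNG[c])
    n,l,s,ce=cv2.connectedComponentsWithStats(m)
    out=[]
    for i in range(1,n):
        if s[i,4]>=amin:
            ct=cv2.findContours((l==i).astype(np.uint8),0,2)[0][0]
            out.append((int(s[i,4]),ce[i].round(1),cv2.minAreaRect(ct)))
    return sorted(out,key=lambda t:-t[0])
E
python3 - <<'E'
from h import *
S=cam("scene");T=cam("top")
for c in("yel","red","turq","blue","green"):
    for n,X in(("S",S),("T",T)):
        for b in blobs(X[0],c,20)[:4]:
            print(c,n,b[0],b[1].tolist(),[tuple(np.round(q,1)) if np.ndim(q) else round(q,1) for q in b[2]])
def tp(z,u,v): return onz(T[1],T[2],u,v,z).round(4)
b=[b for b in blobs(T[0],"blue")][0]; print("tray floor mean",tp(.02,*b[1]),[tp(.04,*p) for p in cv2.boxPoints(b[2])])
for b in blobs(T[0],"green",200)[:2]: print("green",[tp(.07,*p) for p in cv2.boxPoints(b[2])])
big=np.hstack([cv2.resize(T[0][180:300,225:445],None,fx=3.5,fy=3.5,interpolation=2)])
cv2.imwrite("pics/c1.png",big)
E
```

```text
yel S 88 [278.5, 196.0] [(np.float64(278.5), np.float64(196.0)), (np.float64(4.0), np.float64(17.0)), 90.0]
yel S 78 [241.8, 200.0] [(np.float64(241.6), np.float64(200.0)), (np.float64(4.5), np.float64(17.3)), 78.7]
yel T 64 [283.4, 218.6] [(np.float64(283.5), np.float64(218.6)), (np.float64(13.2), np.float64(4.8)), 21.8]
yel T 58 [311.8, 223.2] [(np.float64(312.0), np.float64(223.0)), (np.float64(4.0), np.float64(12.0)), 90.0]
red S 61 [153.5, 185.1] [(np.float64(154.0), np.float64(185.0)), (np.float64(6.0), np.float64(10.0)), 90.0]
red S 48 [266.6, 164.3] [(np.float64(266.5), np.float64(164.5)), (np.float64(9.0), np.float64(5.0)), 90.0]
red T 60 [275.6, 275.2] [(np.float64(275.5), np.float64(275.0)), (np.float64(12.0), np.float64(5.0)), 90.0]
red T 51 [376.2, 253.2] [(np.float64(376.5), np.float64(253.5)), (np.float64(7.0), np.float64(7.0)), 90.0]
turq S 51 [210.7, 173.7] [(np.float64(210.5), np.float64(173.5)), (np.float64(9.0), np.float64(5.0)), 90.0]
turq T 58 [325.5, 278.9] [(np.float64(325.5), np.float64(279.0)), (np.float64(4.7), np.float64(12.3)), 18.4]
blue S 4558 [383.7, 1
[... 756 characters left out ...]
.8)), 9.3]
green T 3016 [390.8, 244.8] [(np.float64(391.3), np.float64(244.7)), (np.float64(74.0), np.float64(53.6)), 9.0]
green T 635 [15.5, 408.2] [(np.float64(19.0), np.float64(408.5)), (np.float64(21.0), np.float64(38.0)), 90.0]
tray floor mean [0.486  0.3332 0.02  ] [array([0.5925, 0.4537, 0.04  ]), array([0.6244, 0.2652, 0.04  ]), array([0.38  , 0.2207, 0.04  ]), array([0.3489, 0.4068, 0.04  ])]
green [array([0.5411, 0.1352, 0.07  ]), array([0.6908, 0.1094, 0.07  ]), array([ 0.6375, -0.1844,  0.07  ]), array([ 0.4887, -0.1562,  0.07  ])]
green [array([ 0.4506, -0.23  ,  0.07  ]), array([ 0.6137, -0.2607,  0.07  ]), array([ 0.5741, -0.486 ,  0.07  ]), array([ 0.4117, -0.4533,  0.07  ])]
```

View pics/c1.png

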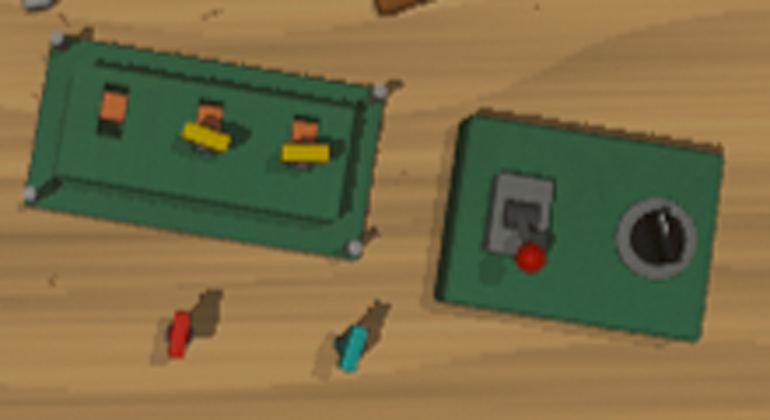

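The crop confirms it: two yellow tabs sit in the block, and red and turquoise stand outside it. The dial is black with a white pointer at crop (657,237), and the ball is at (531,257).

```bash
cat >> h.py <<'E'
def go(P,yaw=None):
    """print shift in tool axes to world P (and turn in deg so tool y axis has world heading yaw (mod pi))"""
    T=toolT(); d=T[:3,:3].T@(np.array(P)-T[:3,3]); s=""
    if yaw is not None:
        h=np.arctan2(T[1,1],T[0,1]); e=(yaw-h+np.pi/2)%np.pi-np.pi/2; s=" turn %.1f"%-np.degrees(e)
    print("shift mm",(d*1000).round(1),s)
E
python3 - <<'E'
from h import *
T=cam("top");S=cam("scene")
dial=onz(T[1],T[2],412.4,248,.09);print("dial",dial)
def f(a,b): print(two(ray(S[1],S[2],*a),ray(T[1],T[2],*b)))
f((153.8,187),(376.5,253.5)) #ball
print([onz(T[1],T[2],*p,.146+.02-.004) for p in((284,218.6),(312,223))])
go([dial[0]-.03,dial[1],.30])
print(np.round(bot.read_camera("wrist")["hand_eye"],3).tolist())
E
```

```text
dial [ 0.50070433 -0.41681936  0.09      ]
(array([ 0.48572966, -0.29079649,  0.16015891]), np.float64(0.004555638152634827))
[array([ 0.59147917, -0.02606987,  0.162     ]), array([ 0.57726447, -0.10753998,  0.162     ])]
shift mm [ 366.5 -164.   -55. ] 
[[0.001, 0.963, 0.27, 0.069], [1.0, -0.001, 0.0, 0.0], [0.0, 0.27, -0.963, -0.127], [0.0, 0.0, 0.0, 1.0]]
```

```bash
python3 -m inch '[[0.04,-0.016,-0.005,0],[0.04,-0.016,-0.005,0],[0.04,-0.016,-0.005,0],[0.04,-0.016,-0.005,0],[0.04,-0.016,0,0],[0.04,-0.016,0,0],[0.04,-0.016,0,0],[0.04,-0.016,0,0],[0.04,-0.016,0,0],[0.035,-0.013,0,0],[0,0,0,0],[0,0,0,0]]' 0.085 60
python3 - <<'E'
from h import *
im,K,W,c=cam("wrist","w1.png"); print(toolT().round(3).tolist()); print(proj(K,W,[.5007,-.4168,.09]))
E
```

```text
t: 1.55
eef_pos: [0.5009, -0.4165, 0.2651]
tool_rot: [-0.0, 0.994, 0.113, -0.0]
contact_force: [-0.5, -0.6, -0.9]
gripper_width: 0.997
grasp_force: 0.0
[[0.975, 0.222, -0.001, 0.5], [0.222, -0.975, -0.0, -0.418], [-0.001, 0.0, -1.0, 0.265], [0.0, 0.0, 0.0, 1.0]]
[279.02856313 185.97554848]
```

View pics/w1.png

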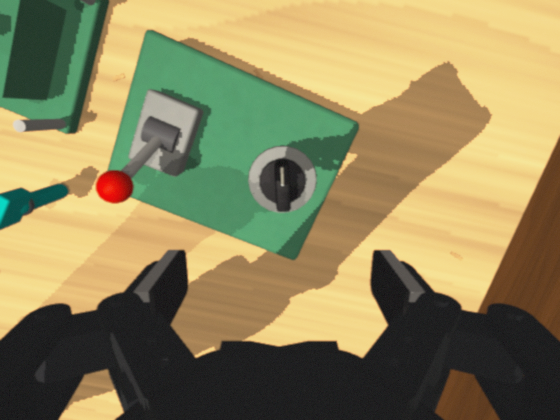

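```bash
python3 - <<'E'
from h import *
S=cam("scene");T=cam("top");Wr=cam("wrist")
o=np.full((600,800,3),0,np.uint8)
a=cv2.resize(S[0][195:265,75:135],None,fx=8,fy=8,interpolation=2)[:600,:480]
b=cv2.resize(Wr[0][130:230,233:333],None,fx=3.2,fy=3.2,interpolation=2)
for z in(.07,.08,.09,.1,.11):
    P=onz(T[1],T[2],412.4,248,z); u,v=proj(S[1],S[2],P); p=(int((u-75)*8+4),int((v-195)*8+4)); cv2.circle(a,p,2,(0,0,255),-1)
    u,v=proj(Wr[1],Wr[2],P); p=(int((u-233)*3.2),int((v-130)*3.2)); cv2.circle(b,p,1,(0,0,255),-1); print(z,P.round(4))
o[:a.shape[0],:480]=a; o[:320,480:]=b; cv2.imwrite("pics/c2.png",o); print(Wr[1])
E
```

```text
0.07 [ 0.501  -0.4222  0.07  ]
0.08 [ 0.5008 -0.4195  0.08  ]
0.09 [ 0.5007 -0.4168  0.09  ]
0.1 [ 0.5006 -0.4141  0.1   ]
0.11 [ 0.5004 -0.4115  0.11  ]
[[309.82515327   0.         278.8003115 ]
 [  0.         309.82515327 200.40657718]
 [  0.           0.           1.        ]]
```

View pics/c2.png

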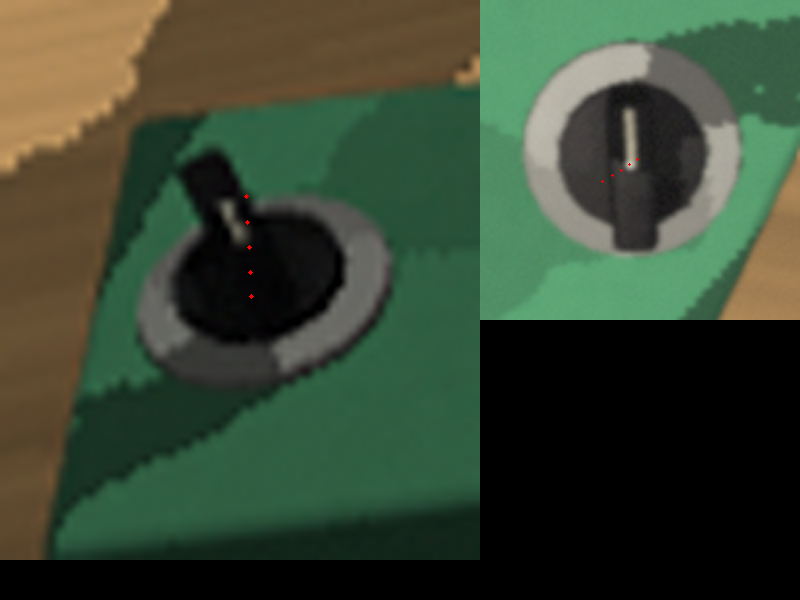

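```bash
python3 - <<'E'
from h import *
K,W=cam("wrist")[1:3]
for u,v,z in((281,182.5,.11),(280.5,177.8,.078),(280.5,176.2,.072)):
    P=onz(K,W,u,v,z);print(P.round(4));go([P[0],P[1],.1])
E
```

```text
[ 0.5064 -0.4193  0.11  ]
shift mm [  7.4   2.1 165.4] 
[ 0.5044 -0.4195  0.078 ]
shift mm [  5.3   1.9 165.4] 
[ 0.5048 -0.4194  0.072 ]
shift mm [  5.8   1.9 165.4]
```

Consistent axis near (0.505, -0.4195). Descend and grip.

```bash
python3 -m inch '[[0.006,0.002,0.04,0],[0,0,0.04,0],[0,0,0.03,0],[0,0,0.03,0],[0,0,0.025,0],[0,0,0,0],[0,0,0,0]]' 0.06 40
python3 -m inch '[[0,0,0,0],[0,0,0,0],[0,0,0,0],[0,0,0,0],[0,0,0,0]]' 0 40
```

```text
t: 2.5
eef_pos: [0.5061, -0.4187, 0.1007]
tool_rot: [0.0, 0.994, 0.111, -0.0]
contact_force: [0.5, -0.3, 0.2]
gripper_width: 0.704
grasp_force: 0.0
t: 3.0
eef_pos: [0.5069, -0.4185, 0.1017]
tool_rot: [0.001, 0.994, 0.112, 0.001]
contact_force: [-1.9, 0.3, 6.7]
gripper_width: 0.16
grasp_force: 41.5
```

```bash
python3 -m inch '[[0,0,-0.0015,-5],[0,0,0,-8.5],[0,0,0,-8.5],[0,0,0,-8.5],[0,0,0,-8.5],[0,0,0,-8.5],[0,0,0,0]]'
python3 -c "
from h import *;o=bot.get_obs();print(o['q'].round(3),o['torque'].round(2))"
```

```text
t: 3.7
eef_pos: [0.505, -0.4159, 0.1017]
tool_rot: [-0.002, 0.863, 0.504, -0.001]
contact_force: [-5.0, 6.0, 6.4]
gripper_width: 0.155
grasp_force: 41.6
[ 0.813  0.618 -0.307  1.699  0.23   0.865 -0.105] [ 1.24  1.   -0.03]
```

```bash
python3 -m inch '[[0,0,0,-8.5],[0,0,0,-8.5],[0,0,0,-8.5],[0,0,0,-8.5],[0,0,0,-8.5],[0,0,0,-8.5],[0,0,0,0]]'
python3 -c "
from h import *;o=bot.get_obs();print(o['q'].round(3),o['torque'].round(2))"
```

```text
t: 4.4
eef_pos: [0.5016, -0.4157, 0.1016]
tool_rot: [-0.006, 0.563, 0.827, -0.001]
contact_force: [-15.3, 9.3, 15.6]
gripper_width: 0.158
grasp_force: 42.9
[ 0.959  0.654 -0.517  1.691  0.392  0.914  0.66 ] [ 2.    3.2  -0.01]
```

```bash
python3 -m inch '[[0,0,-0.002,0],[0,0,0,0],[0,0,0,0],[0,0,0,0]]' 0.05
python3 -c "
from h import *;print(toolT().round(4).tolist());go([.503,-.4194,.105])"
```

```text
t: 4.8
eef_pos: [0.5068, -0.4182, 0.1039]
tool_rot: [0.0, 0.564, 0.826, 0.0]
contact_force: [0.5, 0.4, -0.4]
gripper_width: 0.584
grasp_force: 0.0
[[-0.3636, 0.9316, 0.0005, 0.5068], [0.9316, 0.3636, -0.0003, -0.4182], [-0.0005, 0.0004, -1.0, 0.1039], [0.0, 0.0, 0.0, 1.0]]
shift mm [ 0.2 -3.9 -1.1]
```

```bash
python3 -m inch '[[0,-0.004,-0.001,0],[0,0,0,0]]'
python3 -m inch '[[0,0,0,0],[0,0,0,0],[0,0,0,0],[0,0,0,0]]' 0
python3 -m inch '[[0,0,0,-8.5],[0,0,0,-8.5],[0,0,0,-8.5],[0,0,0,-8.5],[0,0,0,-8.5],[0,0,0,0]]'
python3 -c "
from h import *;o=bot.get_obs();print(o['q'].round(3),o['torque'].round(2))"
```

```text
t: 5.0
eef_pos: [0.5021, -0.4201, 0.1048]
tool_rot: [-0.0, 0.564, 0.826, -0.0]
contact_force: [0.5, 0.6, -0.7]
gripper_width: 0.583
grasp_force: 0.0
t: 5.4
eef_pos: [0.5028, -0.4195, 0.1049]
tool_rot: [0.0, 0.564, 0.826, 0.0]
contact_force: [-0.8, -0.0, 1.8]
gripper_width: 0.154
grasp_force: 40.4
t: 6.0
eef_pos: [0.5028, -0.4195, 0.1049]
tool_rot: [0.0, 0.226, 0.974, 0.0]
contact_force: [-1.3, 0.8, 2.1]
gripper_width: 0.153
grasp_force: 40.7
[ 1.077  0.696 -0.689  1.681  0.521  0.956  1.309] [0.13 0.13 0.  ]
```

```bash
python3 -m inch '[[0,0,0,-8.5],[0,0,0,-8.5],[0,0,0,-8.5],[0,0,0,-8.5],[0,0,0,-8.5],[0,0,0,0]]'
python3 -c "
from h import *;o=bot.get_obs();print(o['q'].round(3),o['torque'].round(2))"
python3 -m inch '[[0,0,0,-8.5],[0,0,0,-8.5],[0,0,0,-8.5],[0,0,0,-8.5],[0,0,0,0]]'
python3 -c "
from h import *;o=bot.get_obs();print(o['q'].round(3),o['torque'].round(2))"
```

```text
t: 6.6
eef_pos: [0.5033, -0.4198, 0.1055]
tool_rot: [0.003, -0.127, 0.992, 0.004]
contact_force: [2.3, 8.4, 4.2]
gripper_width: 0.157
grasp_force: 333.6
[ 1.176  0.754 -0.847  1.671  0.636  1.017  1.942] [  1.49  -0.57 -10.26]
t: 7.1
eef_pos: [0.5031, -0.4203, 0.1059]
tool_rot: [0.01, -0.381, 0.924, 0.012]
contact_force: [8.4, 24.8, 6.1]
gripper_width: 0.173
grasp_force: 1102.7
[ 1.246  0.809 -0.961  1.658  0.706  1.071  2.429] [  5.23  -1.22 -34.54]
```

```bash
python3 -m inch '[[0,0,0,8.5],[0,0,0,8.5],[0,0,0,8.5],[0,0,0,8.5],[0,0,0,0],[0,0,0,0]]'
python3 -c "
from h import *;o=bot.get_obs();print(o['q'].round(3),o['torque'].round(2))"
```

```text
t: 7.7
eef_pos: [0.5033, -0.4198, 0.1055]
tool_rot: [0.002, -0.126, 0.992, 0.003]
contact_force: [2.8, 6.4, 2.9]
gripper_width: 0.169
grasp_force: 303.0
[ 1.175  0.754 -0.846  1.671  0.637  1.016  1.938] [ 1.36 -0.69 -9.8 ]
```

```bash
python3 -m inch '[[0,0,0,6],[0,0,0,4],[0,0,0,0],[0,0,0,0]]'
python3 -c "
from h import *;o=bot.get_obs();print(o['q'].round(3),o['torque'].round(2))"
```

```text
t: 8.1
eef_pos: [0.5033, -0.4196, 0.1053]
tool_rot: [0.001, -0.051, 0.999, 0.001]
contact_force: [2.9, 3.8, 2.8]
gripper_width: 0.166
grasp_force: 167.6
[ 1.153  0.739 -0.813  1.675  0.617  1.002  1.8  ] [ 0.78 -0.67 -5.21]
```

```bash
python3 -m inch '[[0,0,0,6],[0,0,0,2],[0,0,0,0],[0,0,0,0]]'
python3 -c "
from h import *;o=bot.get_obs();print(o['q'].round(3),o['torque'].round(2))"
python3 -m inch '[[0,0,0,0],[0,0,0,0],[0,0,0,0],[0,0,0,0],[0,0,-0.04,0],[0,0,-0.05,0],[0,0,-0.05,0],[0,0,0,0],[0,0,0,0]]' 0.07
python3 - <<'E'
from h import *
im,K,W,c=cam("wrist","w2.png");S=cam("scene");T=cam("top")
for n,X in(("S",S),("T",T),("W",(im,K,W))):
    print(n,[(b[0],b[1].tolist()) for b in blobs(X[0],"red",20)])
E
```

```text
t: 8.5
eef_pos: [0.5033, -0.4196, 0.1051]
tool_rot: [0.001, 0.013, 1.0, -0.0]
contact_force: [3.1, 0.5, 0.8]
gripper_width: 0.169
grasp_force: 77.2
[ 1.135  0.728 -0.784  1.677  0.597  0.99   1.683] [ 0.13 -0.74 -2.05]
t: 9.4
eef_pos: [0.5032, -0.4198, 0.2463]
tool_rot: [0.001, 0.014, 1.0, -0.001]
contact_force: [0.0, -0.0, -0.9]
gripper_width: 0.817
grasp_force: 0.0
S [(63, [153.4, 185.1]), (48, [266.6, 164.3])]
T [(61, [275.6, 275.0]), (55, [376.1, 253.3])]
W [(1161, [464.0, 185.7])]
```

View pics/w2.png

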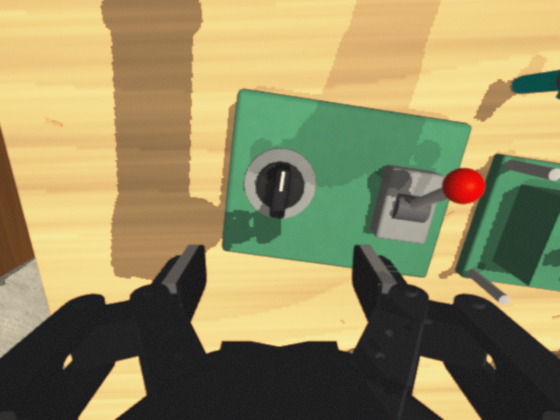

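The dial's pointer at (283,180) is now square to the box and at its stop. The ball is at (464,186).

```bash
python3 - <<'E'
from h import *
Wr=cam("wrist");S=cam("scene");T=cam("top")
w=ray(Wr[1],Wr[2],464,185.7);s=ray(S[1],S[2],153.8,187);t=ray(T[1],T[2],376.3,253.5)
for a,b in((w,s),(w,t),(s,t)): print(two(a,b))
# mount pixel and pivot
print(onz(Wr[1],Wr[2],400,207,.085),onz(Wr[1],Wr[2],405,207,.09))
c=[onz(Wr[1],Wr[2],u,v,.07) for u,v in((238,90),(470,124),(427,276),(224,250))];print(np.round(c,3))
d=c[2]-c[1];print(np.degrees(np.arctan2(d[1],d[0])));d=c[0]-c[3];print(np.degrees(np.arctan2(d[1],d[0])))
print(toolT().round(3))
E
```

```text
(array([ 0.48618751, -0.28877599,  0.15972873]), np.float64(0.0005164260914224219))
(array([ 0.48534858, -0.2917163 ,  0.16404405]), np.float64(0.0003093956111242038))
(array([ 0.48571067, -0.29052264,  0.1600615 ]), np.float64(0.003987393846894207))
[ 0.52413439 -0.30251615  0.085     ] [ 0.52269438 -0.29978927  0.09      ]
[[ 0.412 -0.454  0.07 ]
 [ 0.449 -0.237  0.07 ]
 [ 0.608 -0.261  0.07 ]
 [ 0.571 -0.479  0.07 ]]
-8.729846047312115
171.07013596025655
[[-1.     0.029 -0.002  0.502]
 [ 0.029  1.     0.001 -0.419]
 [ 0.002  0.001 -1.     0.243]
 [ 0.     0.     0.     1.   ]]
```

```bash
python3 -m inch '[[0.022,0.045,0,0],[0.022,0.045,0,0],[0.021,0.044,0,0],[0,0,0,7.3],[0,0,0.04,0],[0,0,0.04,0],[0,0,0.013,0],[0,0,0,0],[0,0,0,0]]' 0
python3 -c "
from h import *;go([.5607,-.302,.15]);print(toolT().round(3))"
```

```text
t: 10.6
eef_pos: [0.4427, -0.2838, 0.1528]
tool_rot: [0.001, 0.078, 0.997, 0.0]
contact_force: [0.4, -0.1, 1.4]
gripper_width: -0.006
grasp_force: 0.0
shift mm [-119.4    0.4    2.9] 
[[-0.988  0.156  0.001  0.443]
 [ 0.156  0.988  0.    -0.284]
 [-0.001  0.    -1.     0.153]
 [ 0.     0.     0.     1.   ]]
```

```bash
python3 -m inch '[[-0.02,0,0,0],[-0.02,0,0,0],[-0.02,0,0,0],[-0.015,0,0,0],[-0.01,0,0,0],[0,0,0,0]]'
python3 -m inch '[[-0.005,0,0,0],[-0.005,0,0,0],[0,0,0,0]]'
```

```text
t: 11.2
eef_pos: [0.5275, -0.2972, 0.1532]
tool_rot: [0.001, 0.078, 0.997, -0.0]
contact_force: [-0.2, 0.3, -0.1]
gripper_width: 0.004
grasp_force: 0.0
t: 11.5
eef_pos: [0.5348, -0.2988, 0.1517]
tool_rot: [-0.001, 0.078, 0.997, -0.0]
contact_force: [-4.2, 0.3, 2.2]
gripper_width: 0.001
grasp_force: 2.1
```

```bash
python3 -m inch '[[-0.005,0,0,0],[-0.004,0,0,0],[0,0,0,0]]'
python3 -m inch '[[-0.004,0,0,0],[-0.003,0,0,0],[0,0,0,0]]'
```

```text
t: 11.8
eef_pos: [0.5363, -0.2992, 0.151]
tool_rot: [-0.01, 0.079, 0.997, -0.0]
contact_force: [-27.4, 5.5, 22.7]
gripper_width: -0.001
grasp_force: 18.0
t: 12.1
eef_pos: [0.5373, -0.2994, 0.1506]
tool_rot: [-0.016, 0.079, 0.997, -0.0]
contact_force: [-47.2, 10.9, 37.7]
gripper_width: -0.0
grasp_force: 30.7
```

```bash
python3 -m inch '[[0.02,0,0,0],[0.02,0,0,0],[0,0,-0.05,0],[0,0,-0.05,0],[0,0,-0.05,0],[-0.02,0.048,0,0],[-0.02,0.048,0,0],[-0.01,0.048,0,0],[0,0.048,0,0],[0,0.047,0,0],[0,0,0,0],[0,0,0,0]]' 0.085 60
python3 - <<'E'
from h import *
S=cam("scene");T=cam("top");Wr=cam("wrist","w3.png")
for n,X in(("S",S),("T",T),("W",Wr)):
    print(n,[(b[0],b[1].tolist()) for b in blobs(X[0],"red",20)])
    print(n,[(b[0],b[1].tolist(),b[2]) for b in blobs(X[0],"yel",20)])
s,t=[[b for b in blobs(X[0],"red",20) if m(b)][0][1] for X,m in((S,lambda b:b[1][0]<230),(T,lambda b:b[1][0]>330))]
print(two(ray(S[1],S[2],*s),ray(T[1],T[2],*t)));print(toolT().round(3))
E
```

```text
t: 13.3
eef_pos: [0.5968, -0.0683, 0.3022]
tool_rot: [0.001, 0.076, 0.997, 0.0]
contact_force: [0.9, -1.6, -0.4]
gripper_width: 0.998
grasp_force: 0.0
S [(57, [150.0, 209.2]), (46, [266.6, 164.1])]
S [(81, [279.1, 195.8], ((278.5, 196.0), (4.0, 17.0), 90.0)), (81, [241.9, 200.1], ((241.9038543701172, 200.0192413330078), (4.706787109375, 16.669872283935547), 78.69007110595703))]
T [(61, [275.6, 275.0]), (20, [381.7, 226.6])]
T [(60, [283.0, 218.6], ((283.37933349609375, 218.5517120361328), (12.998673439025879, 4.828078746795654), 21.801410675048828))]
W [(672, [14.5, 195.9]), (234, [325.8, 6.4])]
W [(793, [238.6, 174.0], ((238.29702758789062, 173.97030639648438), (19.303720474243164, 44.77667236328125), 84.2894058227539)), (757, [327.9, 176.2], ((328.3560485839844, 175.9908447265625), (43.197513580322266, 18.437463760375977), 11.768289566040039))]
(array([ 0.56318728, -0.30681582,  0.16908708]), np.float64(0.004385499507319663))
[[-0.987  0.159  0.     0.596]
 [ 0.159  0.987 -0.001 -0.072]
 [-0.    -0.001 -1.     0.302]
 [ 0.     0.     0.     1.   ]]
```

View pics/w3.png

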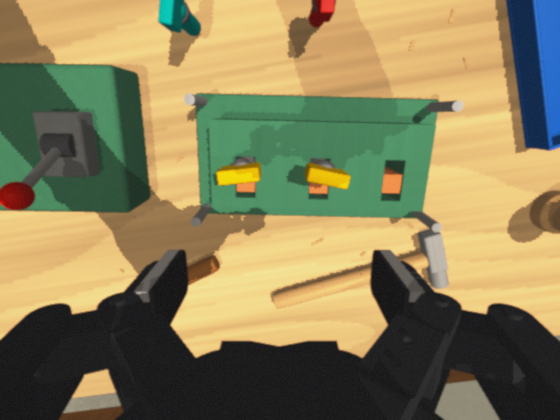

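Lever over: the ball has moved 77 mm along x, now at (15,196). Yellow tabs are at (238,174) and (328,176), and the third bore (392,182) is empty. The posts and block seat look normal.

```bash
python3 - <<'E'
from h import *
im,K,W,_=cam("wrist")
T=toolT()
for n,u,v,a in(("A",238.5,174,-5.7),("B",328.2,176,11.8)):
    P=onz(K,W,u,v,.138); a=np.radians(a)
    d=T[:3,:3]@[-np.sin(a),np.cos(a),0]; yaw=np.arctan2(d[1],d[0]); print(n,P.round(4),"long axis",np.degrees(yaw).round(1)); go([P[0],P[1],.25],yaw+np.pi/2)
for u,v in ((392,166),(392,195)): print(onz(K,W,u,v,.08))
print(bot.get_obs()["q"].round(2))
E
```

```text
A [ 0.5789 -0.1077  0.138 ] long axis 86.6
shift mm [ 11.7 -37.9  51.6]  turn 84.3
B [ 0.5943 -0.0234  0.138 ] long axis 69.1
shift mm [ 9.8 47.6 51.6]  turn -78.2
[0.60723625 0.05686546 0.08      ]
[0.64139398 0.05483433 0.08      ]
[ 0.71  0.46 -0.95  1.63  0.39  1.26  1.1 ]
```

```bash
python3 -m inch '[[0.012,-0.038,0.02,0],[0,0,0.03,0],[0,0,0,8.5],[0,0,0,8.5],[0,0,0,8.5],[0,0,0,8.5],[0,0,0,8.5],[0,0,0,8.5],[0,0,0,8.5],[0,0,0,8.5],[0,0,0,8.5],[0,0,0,7.8]]'
python3 -m inch '[[0,0,0,0],[0,0,0,0]]'
python3 - <<'E'
from h import *
im,K,W,_=cam("wrist"); print(toolT().round(3)[:3,3],bot.get_obs()["q"].round(2))
b=blobs(im,"yel",100); print([(x[0],x[1],x[2]) for x in b])
x,y=b[0][1]; x=int(x);y=int(y); print([proj(K,W,[.5789,-.1077,z]).round() for z in(.114,.146)])
c=im[y-60:y+60,x-60:x+60]; cv2.imwrite("pics/w4.png",cv2.resize(c,(600,600),interpolation=2)); print(x-60,y-60)
E
```

```text
t: 14.7
eef_pos: [0.5785, -0.1073, 0.2518]
tool_rot: [0.0, 0.73, 0.684, -0.0]
contact_force: [-0.3, 0.4, -0.0]
gripper_width: 0.997
grasp_force: 0.0
t: 14.9
eef_pos: [0.5786, -0.1066, 0.2518]
tool_rot: [0.0, 0.726, 0.687, -0.0]
contact_force: [0.9, 0.9, -0.4]
gripper_width: 0.996
grasp_force: 0.0
[ 0.579 -0.106  0.252] [ 0.55  0.4  -0.62  1.73  0.25  1.1  -0.2 ]
[(1158, array([294.1,  91.5]), ((294.0346984863281, 91.66593933105469), (20.089279174804688, 59.0163688659668), 17.241458892822266)), (986, array([279.1, 201. ]), ((279.0, 200.5), (18.0, 55.0), 0.0))]
[array([278., 195.]), array([278., 206.])]
234 31
```

View pics/w4.png

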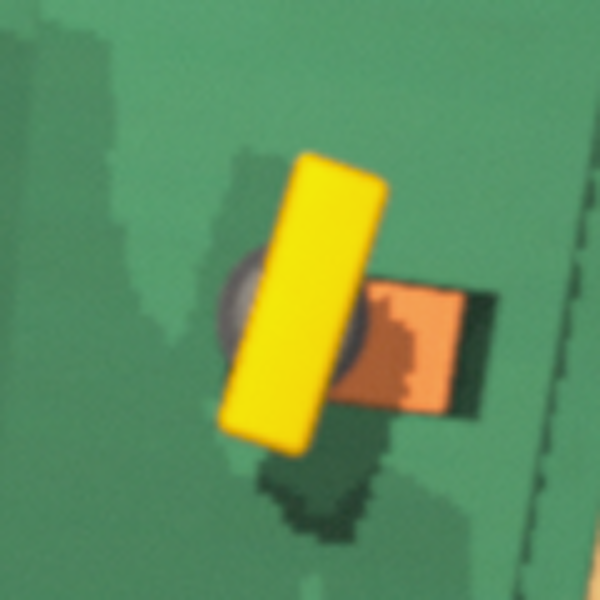

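This crop is of the other pin, B at (294,91), with only its top face visible. The target A is at (279,200), square to the jaws.

```bash
python3 - <<'E'
from h import *
im,K,W,_=cam("wrist")
b=[x for x in blobs(im,"yel",100)]
for x in b:
    P=onz(K,W,*x[2][0],.146);print(P.round(4),x[2][0]);go([P[0],P[1],.128])
E
```

```text
[ 0.5951 -0.0237  0.146 ] (294.0681457519531, 91.86803436279297)
shift mm [ 83.4  11.8 123.8] 
[ 0.58   -0.1037  0.146 ] (279.0, 201.0)
shift mm [  2.7   1.2 123.8]
```

```bash
python3 -m inch '[[0.001,0.001,0.04,0],[0,0,0.04,0],[0,0,0.03,0],[0,0,0.01,0],[0,0,0,0],[0,0,0,0]]' 0.06
python3 -m inch '[[0,0,0,0],[0,0,0,0],[0,0,0,0],[0,0,0,0],[0,0,0,0]]' 0 100
python3 -c "
from h import *;o=bot.get_obs();print(o['q'].round(3),o['torque'].round(2))"
```

```text
t: 15.6
eef_pos: [0.5808, -0.1047, 0.1332]
tool_rot: [0.001, 0.727, 0.687, 0.001]
contact_force: [-0.9, 0.7, 0.4]
gripper_width: 0.7
grasp_force: 0.0
t: 16.1
eef_pos: [0.5792, -0.1049, 0.133]
tool_rot: [0.0, 0.727, 0.687, -0.001]
contact_force: [-4.1, -0.5, 8.5]
gripper_width: 0.144
grasp_force: 98.5
[ 0.502  0.528 -0.566  1.835  0.359  0.883 -0.291] [-0.06  1.19  0.03]
```

```bash
python3 -m inch '[[0,0,-0.0003,8.5],[0,0,-0.0003,8.5],[0,0,-0.0003,8.5],[0,0,-0.0003,8.5],[0,0,-0.0003,8.5],[0,0,-0.0003,8.5]]'
python3 -m inch '[[0,0,-0.0003,-8.5],[0,0,-0.0003,-8.5],[0,0,-0.0003,-8.5],[0,0,-0.0003,-8.5],[0,0,-0.0003,-8.5],[0,0,-0.0003,-8.5],[0,0,-0.0003,-8.5],[0,0,-0.0003,-8.5],[0,0,-0.0003,-8.5],[0,0,-0.0003,-8.5],[0,0,-0.0003,-8.5],[0,0,-0.0003,-8.5]]'
```

```text
t: 16.7
eef_pos: [0.5807, -0.1051, 0.1335]
tool_rot: [0.001, 0.953, 0.304, 0.001]
contact_force: [5.1, -1.7, -10.5]
gripper_width: 0.142
grasp_force: 97.9
t: 17.9
eef_pos: [0.5768, -0.1067, 0.1351]
tool_rot: [-0.003, 0.359, 0.933, -0.002]
contact_force: [-1.0, -3.6, -11.4]
gripper_width: 0.148
grasp_force: 98.4
```

```bash
python3 -m inch '[[0,0,-0.0004,8.5],[0,0,-0.0004,8.5],[0,0,-0.0004,8.5],[0,0,-0.0004,8.5],[0,0,-0.0004,8.5],[0,0,-0.0004,8.5],[0,0,-0.0004,8.5],[0,0,-0.0004,8.5],[0,0,-0.0004,8.5],[0,0,-0.0004,8.5],[0,0,-0.0004,8.5],[0,0,-0.0004,8.5]]'
python3 -m inch '[[0,0,-0.0003,-8.5],[0,0,-0.0003,-8.5],[0,0,-0.0003,-8.5],[0,0,-0.0003,-8.5],[0,0,-0.0003,-8.5],[0,0,-0.0003,-8.5],[0,0,-0.0003,-8.5],[0,0,-0.0003,-8.5],[0,0,-0.0003,-8.5],[0,0,-0.0003,-8.5],[0,0,-0.0003,-8.5],[0,0,-0.0003,-8.5]]'
```

```text
t: 19.1
eef_pos: [0.5796, -0.1071, 0.1391]
tool_rot: [0.001, 0.953, 0.304, -0.0]
contact_force: [11.0, -5.9, -26.7]
gripper_width: 0.14
grasp_force: 96.4
t: 20.3
eef_pos: [0.5766, -0.1064, 0.1425]
tool_rot: [-0.003, 0.359, 0.933, -0.002]
contact_force: [0.3, -2.2, -17.8]
gripper_width: 0.144
grasp_force: 98.0
```

```bash
python3 -m inch '[[0,0,-0.0003,8.5],[0,0,-0.0003,8.5],[0,0,-0.0003,8.5],[0,0,-0.0003,8.5],[0,0,-0.0003,8.5],[0,0,-0.0003,8.5],[0,0,-0.0003,8.5],[0,0,-0.0003,8.5],[0,0,-0.0003,8.5],[0,0,-0.0003,8.5],[0,0,-0.0003,8.5],[0,0,-0.0003,8.5]]'
python3 -m inch '[[0,0,-0.0003,-8.5],[0,0,-0.0003,-8.5],[0,0,-0.0003,-8.5],[0,0,-0.0003,-8.5],[0,0,-0.0003,-8.5],[0,0,-0.0003,-8.5],[0,0,-0.0003,-8.5],[0,0,-0.0003,-8.5],[0,0,-0.0003,-8.5],[0,0,-0.0003,-8.5],[0,0,-0.0003,-8.5],[0,0,-0.0003,-8.5]]'
python3 - <<'E'
from h import *
S=cam("scene"); print([(b[0],b[1].tolist()) for b in blobs(S[0],"yel",20)]); cv2.imwrite("pics/s3.png",cv2.resize(S[0][140:290,180:380],None,fx=4,fy=4,interpolation=2))
E
```

```text
t: 21.5
eef_pos: [0.5794, -0.107, 0.1462]
tool_rot: [0.001, 0.953, 0.304, -0.0]
contact_force: [8.8, -5.8, -25.9]
gripper_width: 0.145
grasp_force: 97.6
t: 22.7
eef_pos: [0.5767, -0.1055, 0.1495]
tool_rot: [-0.003, 0.358, 0.934, -0.001]
contact_force: [0.8, -0.8, -20.6]
gripper_width: 0.144
grasp_force: 97.6
[(88, [278.5, 196.0])]
```

View pics/s3.png

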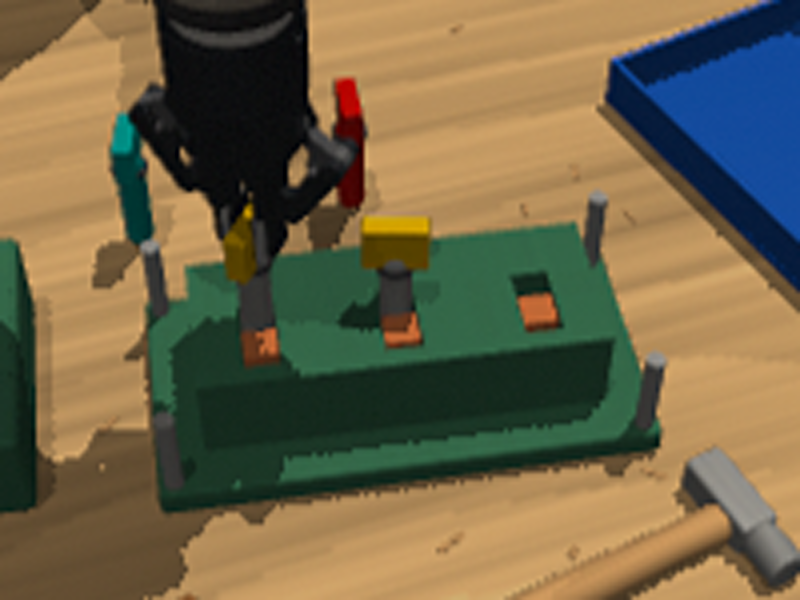

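The pin has risen clearly and the block is seated: B's tab still reads (278.5,196) in the scene image. Continue.

```bash
python3 -m inch '[[0,0,-0.0003,8.5],[0,0,-0.0003,8.5],[0,0,-0.0003,8.5],[0,0,-0.0003,8.5],[0,0,-0.0003,8.5],[0,0,-0.0003,8.5],[0,0,-0.0003,8.5],[0,0,-0.0003,8.5],[0,0,-0.0003,8.5],[0,0,-0.0003,8.5],[0,0,-0.0003,8.5],[0,0,-0.0003,8.5]]'
python3 -m inch '[[0,0,-0.0003,-8.5],[0,0,-0.0003,-8.5],[0,0,-0.0003,-8.5],[0,0,-0.0003,-8.5],[0,0,-0.0003,-8.5],[0,0,-0.0003,-8.5],[0,0,-0.0003,-8.5],[0,0,-0.0003,-8.5],[0,0,-0.0003,-8.5],[0,0,-0.0003,-8.5],[0,0,-0.0003,-8.5],[0,0,-0.0003,-8.5]]'
python3 -m inch '[[0,0,-0.0003,8.5],[0,0,-0.0003,8.5],[0,0,-0.0003,8.5],[0,0,-0.0003,8.5],[0,0,-0.0003,8.5],[0,0,-0.0003,8.5],[0,0,-0.0003,8.5],[0,0,-0.0003,8.5],[0,0,-0.0003,8.5],[0,0,-0.0003,8.5],[0,0,-0.0003,8.5],[0,0,-0.0003,8.5]]'
```

```text
t: 23.95
eef_pos: [0.5792, -0.1069, 0.1536]
tool_rot: [0.001, 0.953, 0.303, -0.001]
contact_force: [9.1, -5.3, -27.7]
gripper_width: 0.143
grasp_force: 97.5
t: 25.15
eef_pos: [0.5767, -0.1048, 0.1569]
tool_rot: [-0.003, 0.359, 0.933, -0.001]
contact_force: [0.0, 0.7, -21.0]
gripper_width: 0.141
grasp_force: 97.4
t: 26.35
eef_pos: [0.5801, -0.1045, 0.1644]
tool_rot: [0.0, 0.953, 0.303, 0.001]
contact_force: [-1.2, -0.2, -1.5]
gripper_width: 0.14
grasp_force: 100.9
```

```bash
python3 -m inch '[[0,0,-0.0003,-8.5],[0,0,-0.0003,-8.5],[0,0,-0.0003,-8.5],[0,0,-0.0003,-8.5],[0,0,-0.0003,-8.5],[0,0,-0.0003,-8.5],[0,0,-0.0003,-8.5],[0,0,-0.0003,-8.5],[0,0,-0.0003,-8.5],[0,0,-0.0003,-8.5],[0,0,-0.0003,-8.5],[0,0,-0.0003,-8.5]]'
python3 -c "
from h import *
S=cam('scene'); print([(b[0],b[1].tolist()) for b in blobs(S[0],'yel',20)])"
```

```text
t: 27.55
eef_pos: [0.5801, -0.1048, 0.168]
tool_rot: [0.001, 0.359, 0.933, 0.0]
contact_force: [-0.0, 0.4, -1.4]
gripper_width: 0.139
grasp_force: 100.9
[(87, [278.6, 196.0])]
```

Pin A is free: the load is only its weight, and B is unmoved. Lift, then measure the tray.

```bash
python3 -m inch '[[0,0,-0.02,0],[0,0,-0.03,0],[0,0,-0.04,0],[0,0,-0.03,0],[0,0,0,0],[0,0,0,0]]'
cat >> h.py <<'E'
def tray():
    out=[]
    im,K,W,_=cam("top"); m=cv2.inRange(cv2.cvtColor(im,cv2.COLOR_BGR2HSV),*RNG["blue"])
    m=cv2.morphologyEx(m,cv2.MORPH_CLOSE,np.ones((9,9),np.uint8))
    ct=max(cv2.findContours(m,0,2)[0],key=cv2.contourArea)
    P=np.array([onz(K,W,*p,.035)[:2] for p in ct[:,0]],np.float32)
    r=cv2.minAreaRect(P); b=cv2.boxPoints(r); e=b[1]-b[0] if np.linalg.norm(b[1]-b[0])>np.linalg.norm(b[2]-b[1]) else b[2]-b[1]
    yaw=np.arctan2(e[1],e[0]); yaw=(yaw+np.pi/2)%np.pi-np.pi/2
    print("tray c",r[0],"size",r[1],"yaw",np.degrees(yaw)); return np.array(r[0]),yaw
E
python3 - <<'E'
from h import *
c,y=tray(); ex=np.array([np.cos(y),np.sin(y)]);ey=np.array([-np.sin(y),np.cos(y)])
p=c-.05*ex-.035*ey; print(p)
go([*p,.29],y); T=toolT();print(T.round(3)); print(bot.get_obs()["q"].round(2))
E
```

```text
t: 28.2
eef_pos: [0.5799, -0.1047, 0.2878]
tool_rot: [0.001, 0.362, 0.932, -0.0]
contact_force: [0.0, -0.5, -2.8]
gripper_width: 0.141
grasp_force: 100.9
tray c (0.48652219772338867, 0.33708760142326355) size (0.24738064408302307, 0.1893245279788971) yaw 10.298108
[0.44358459 0.29371293]
shift mm [369.  202.8  -3.5]  turn 37.3
[[-0.738  0.675 -0.001  0.579]
 [ 0.675  0.738 -0.    -0.105]
 [ 0.    -0.001 -1.     0.287]
 [ 0.     0.     0.     1.   ]]
[ 0.71  0.42 -0.84  1.68  0.33  1.2   0.62]
```

```bash
python3 -m inch '[[0.041,0.0225,0,0],[0.041,0.0225,0,0],[0.041,0.0225,0,0],[0.041,0.0225,0,0],[0.041,0.0225,0,0],[0.041,0.0225,0,0],[0.041,0.0225,0,0],[0.041,0.0225,0,0],[0.041,0.0225,0,0],[0,0,0,8.5],[0,0,0,8.5],[0,0,0,8.5]]'
python3 -m inch '[[0,0,0,8.5],[0,0,0,3.3],[0,0,0.05,0],[0,0,0.05,0],[0,0,0.04,0],[0,0,0.02,0],[0,0,0,0],[0,0,0,0]]'
python3 -c "
from h import *;tray();go([.4436,.2937,.12]);print(toolT().round(3))"
```

```text
t: 29.45
eef_pos: [0.4419, 0.293, 0.2854]
tool_rot: [-0.001, 0.56, 0.828, -0.001]
contact_force: [0.1, -0.2, -2.2]
gripper_width: 0.144
grasp_force: 100.9
t: 30.25
eef_pos: [0.4424, 0.2932, 0.1268]
tool_rot: [-0.0, 0.64, 0.768, -0.001]
contact_force: [-0.5, 0.5, -1.0]
gripper_width: 0.142
grasp_force: 100.8
tray c (0.4928096532821655, 0.3379709720611572) size (0.23510171473026276, 0.18901917338371277) yaw 10.132708
shift mm [-0.2  0.5  7.8] 
[[-0.18   0.984  0.     0.443]
 [ 0.984  0.18   0.001  0.294]
 [ 0.001  0.    -1.     0.128]
 [ 0.     0.     0.     1.   ]]
```

```bash
python3 -m inch '[[0,0,0.015,0],[0,0,0.008,0],[0,0,0.005,0],[0,0,0,0]]'
python3 -m inch '[[0,0,0.003,0],[0,0,0.003,0],[0,0,0,0]]'
```

```text
t: 30.7
eef_pos: [0.4425, 0.2929, 0.0984]
tool_rot: [-0.0, 0.64, 0.768, -0.001]
contact_force: [-0.4, -0.5, -1.2]
gripper_width: 0.145
grasp_force: 100.8
t: 31.0
eef_pos: [0.4433, 0.2938, 0.0938]
tool_rot: [0.0, 0.64, 0.768, 0.001]
contact_force: [-0.9, -0.7, 3.7]
gripper_width: 0.144
grasp_force: 101.8
```

Foot on the tray floor. Open while sweeping along +y, so the trailing finger tips it along the tray's length.

```bash
python3 -m inch '[[0,0.012,0,0],[0,0.015,0,0],[0,0.015,0,0],[0,0.015,0,0],[0,0.015,-0.01,0],[0,0.01,-0.03,0],[0,0,-0.04,0],[0,0,-0.05,0],[0,0,0,0],[0,0,0,0]]' 0.06
python3 - <<'E'
from h import *
cam("wrist","w5.png"); print([(b[0],b[1].tolist()) for b in blobs(cam("scene")[0],"yel",20)])
E
```

```text
t: 32.0
eef_pos: [0.525, 0.3085, 0.2247]
tool_rot: [0.001, 0.64, 0.768, 0.002]
contact_force: [-0.3, -0.8, -0.8]
gripper_width: 0.703
grasp_force: 0.0
[(102, [380.1, 184.1]), (88, [278.5, 196.0])]
```

View pics/w5.png

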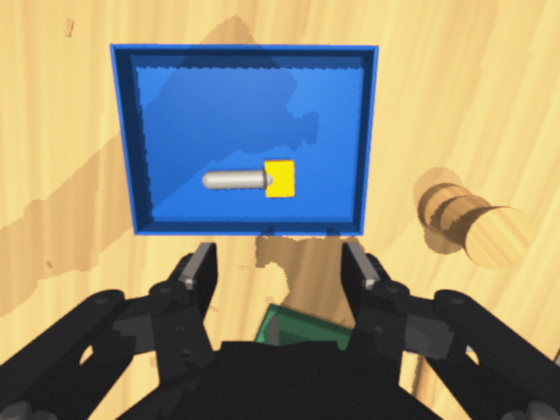

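Pin A lies flat in the tray, stem (203–265,180) and tab (280,179), well inside the walls. Now B.

```bash
python3 -c "
from h import *
go([.5945,-.0245,.26],np.radians(-20.9));print(bot.get_obs()['q'].round(2))"
```

```text
shift mm [-339.3    9.7  -37.6]  turn 31.3
[-0.06  0.5  -0.78  1.71  0.39  1.1  -0.78]
```

```bash
python3 -m inch '[[-0.034,0.001,-0.03,0],[-0.034,0.001,-0.008,0],[-0.034,0.001,0,0],[-0.034,0.001,0,0],[-0.034,0.001,0,0],[-0.034,0.001,0,0],[-0.034,0.001,0,0],[-0.034,0.001,0,0],[-0.034,0.001,0,0],[-0.034,0.001,0,0],[0,0,0,8.5],[0,0,0,8.5]]' 0.085
python3 -m inch '[[0,0,0,8.5],[0,0,0,5.8],[0,0,0,0],[0,0,0,0],[0,0,0,0]]'
python3 - <<'E'
from h import *
im,K,W,_=cam("wrist"); print(bot.get_obs()["q"].round(2))
for x in blobs(im,"yel",100):
    P=onz(K,W,*x[2][0],.146);print(P.round(4),x[2],x[0]);go([P[0],P[1],.132])
E
```

```text
t: 33.3
eef_pos: [0.5943, -0.0267, 0.259]
tool_rot: [-0.001, 0.75, 0.662, -0.001]
contact_force: [-0.1, 1.0, -0.3]
gripper_width: 0.996
grasp_force: 0.0
t: 33.8
eef_pos: [0.5947, -0.0245, 0.2605]
tool_rot: [-0.0, 0.823, 0.568, -0.0]
contact_force: [-0.6, -0.2, -0.2]
gripper_width: 0.997
grasp_force: 0.0
[ 0.41  0.4  -0.62  1.7   0.25  1.12 -0.64]
[ 0.596  -0.0203  0.146 ] ((277.5, 196.5), (53.0, 17.0), 90.0) 896
shift mm [  4.4  -0.2 128.7]
```

```bash
python3 -m inch '[[0.002,-0.001,0.04,0],[0,0,0.04,0],[0,0,0.03,0],[0,0,0.018,0],[0,0,0,0],[0,0,0,0]]' 0.06
python3 -m inch '[[0,0,0,0],[0,0,0,0],[0,0,0,0],[0,0,0,0],[0,0,0,0]]' 0 100
```

```text
t: 34.45
eef_pos: [0.5949, -0.0221, 0.1335]
tool_rot: [-0.0, 0.823, 0.568, 0.0]
contact_force: [-0.1, 0.2, 0.3]
gripper_width: 0.705
grasp_force: 0.0
t: 34.95
eef_pos: [0.595, -0.0221, 0.1344]
tool_rot: [0.0, 0.824, 0.567, 0.0]
contact_force: [-2.3, -0.5, 5.9]
gripper_width: 0.143
grasp_force: 100.4
```

```bash
python3 -m inch '[[0,0,-0.0003,8.5],[0,0,-0.0003,8.5],[0,0,-0.0003,8.5],[0,0,-0.0003,8.5],[0,0,-0.0003,8.5],[0,0,-0.0003,8.5]]'
python3 -m inch '[[0,0,-0.0003,-8.5],[0,0,-0.0003,-8.5],[0,0,-0.0003,-8.5],[0,0,-0.0003,-8.5],[0,0,-0.0003,-8.5],[0,0,-0.0003,-8.5],[0,0,-0.0003,-8.5],[0,0,-0.0003,-8.5],[0,0,-0.0003,-8.5],[0,0,-0.0003,-8.5],[0,0,-0.0003,-8.5],[0,0,-0.0003,-8.5]]'
python3 -m inch '[[0,0,-0.0003,8.5],[0,0,-0.0003,8.5],[0,0,-0.0003,8.5],[0,0,-0.0003,8.5],[0,0,-0.0003,8.5],[0,0,-0.0003,8.5],[0,0,-0.0003,8.5],[0,0,-0.0003,8.5],[0,0,-0.0003,8.5],[0,0,-0.0003,8.5],[0,0,-0.0003,8.5],[0,0,-0.0003,8.5]]'
```

```text
t: 35.55
eef_pos: [0.5957, -0.0225, 0.1348]
tool_rot: [0.0, 0.988, 0.155, 0.001]
contact_force: [5.7, -0.6, -9.9]
gripper_width: 0.143
grasp_force: 99.9
t: 36.75
eef_pos: [0.5929, -0.0235, 0.1366]
tool_rot: [-0.002, 0.497, 0.868, -0.001]
contact_force: [0.3, -0.2, -14.1]
gripper_width: 0.14
grasp_force: 100.3
t: 37.95
eef_pos: [0.5949, -0.0247, 0.1397]
tool_rot: [0.001, 0.988, 0.154, 0.0]
contact_force: [8.8, -6.2, -24.1]
gripper_width: 0.141
grasp_force: 99.7
```

```bash
python3 -m inch '[[0,0,-0.0003,-8.5],[0,0,-0.0003,-8.5],[0,0,-0.0003,-8.5],[0,0,-0.0003,-8.5],[0,0,-0.0003,-8.5],[0,0,-0.0003,-8.5],[0,0,-0.0003,-8.5],[0,0,-0.0003,-8.5],[0,0,-0.0003,-8.5],[0,0,-0.0003,-8.5],[0,0,-0.0003,-8.5],[0,0,-0.0003,-8.5]]'
python3 -m inch '[[0,0,-0.0003,8.5],[0,0,-0.0003,8.5],[0,0,-0.0003,8.5],[0,0,-0.0003,8.5],[0,0,-0.0003,8.5],[0,0,-0.0003,8.5],[0,0,-0.0003,8.5],[0,0,-0.0003,8.5],[0,0,-0.0003,8.5],[0,0,-0.0003,8.5],[0,0,-0.0003,8.5],[0,0,-0.0003,8.5]]'
python3 - <<'E'
from h import *
S=cam("scene"); cv2.imwrite("pics/s4.png",cv2.resize(S[0][140:290,180:380],None,fx=4,fy=4,interpolation=2))
a=cv2.imread("pics/scene0.png")
for n,i in(("start",a),("now",S[0])): print(n,[b[1].tolist() for b in blobs(i,"org",15) if 230<b[1][0]<330 and 205<b[1][1]<240])
E
```

```text
t: 39.15
eef_pos: [0.5928, -0.0235, 0.143]
tool_rot: [-0.002, 0.497, 0.868, -0.001]
contact_force: [1.4, -0.9, -18.3]
gripper_width: 0.144
grasp_force: 101.1
t: 40.35
eef_pos: [0.5947, -0.0247, 0.1465]
tool_rot: [0.001, 0.988, 0.155, -0.0]
contact_force: [10.2, -4.3, -25.1]
gripper_width: 0.146
grasp_force: 100.1
start [[313.9, 216.9], [245.0, 227.1], [280.6, 223.1]]
now [[314.0, 216.9], [244.8, 223.5], [281.6, 223.5]]
```

Bore shoe pixels are unchanged at the free bore, so the block is still seated. Continue.

```bash
python3 -m inch '[[0,0,-0.0003,-8.5],[0,0,-0.0003,-8.5],[0,0,-0.0003,-8.5],[0,0,-0.0003,-8.5],[0,0,-0.0003,-8.5],[0,0,-0.0003,-8.5],[0,0,-0.0003,-8.5],[0,0,-0.0003,-8.5],[0,0,-0.0003,-8.5],[0,0,-0.0003,-8.5],[0,0,-0.0003,-8.5],[0,0,-0.0003,-8.5]]'
python3 -m inch '[[0,0,-0.0003,8.5],[0,0,-0.0003,8.5],[0,0,-0.0003,8.5],[0,0,-0.0003,8.5],[0,0,-0.0003,8.5],[0,0,-0.0003,8.5],[0,0,-0.0003,8.5],[0,0,-0.0003,8.5],[0,0,-0.0003,8.5],[0,0,-0.0003,8.5],[0,0,-0.0003,8.5],[0,0,-0.0003,8.5]]'
python3 -m inch '[[0,0,-0.0003,-8.5],[0,0,-0.0003,-8.5],[0,0,-0.0003,-8.5],[0,0,-0.0003,-8.5],[0,0,-0.0003,-8.5],[0,0,-0.0003,-8.5],[0,0,-0.0003,-8.5],[0,0,-0.0003,-8.5],[0,0,-0.0003,-8.5],[0,0,-0.0003,-8.5],[0,0,-0.0003,-8.5],[0,0,-0.0003,-8.5]]'
```

```text
t: 41.6
eef_pos: [0.5928, -0.0227, 0.1499]
tool_rot: [-0.002, 0.497, 0.868, -0.001]
contact_force: [4.1, 1.6, -21.1]
gripper_width: 0.142
grasp_force: 100.7
t: 42.8
eef_pos: [0.5945, -0.0246, 0.1535]
tool_rot: [0.001, 0.988, 0.155, -0.0]
contact_force: [9.1, -4.4, -25.6]
gripper_width: 0.145
grasp_force: 100.0
t: 44.0
eef_pos: [0.5927, -0.022, 0.1567]
tool_rot: [-0.002, 0.497, 0.868, -0.0]
contact_force: [3.0, 3.3, -25.0]
gripper_width: 0.142
grasp_force: 100.4
```

```bash
python3 -m inch '[[0,0,-0.0003,8.5],[0,0,-0.0003,8.5],[0,0,-0.0003,8.5],[0,0,-0.0003,8.5],[0,0,-0.0003,8.5],[0,0,-0.0003,8.5],[0,0,-0.0003,8.5],[0,0,-0.0003,8.5],[0,0,-0.0003,8.5],[0,0,-0.0003,8.5],[0,0,-0.0003,8.5],[0,0,-0.0003,8.5]]'
python3 -m inch '[[0,0,-0.0003,-8.5],[0,0,-0.0003,-8.5],[0,0,-0.0003,-8.5],[0,0,-0.0003,-8.5],[0,0,-0.0003,-8.5],[0,0,-0.0003,-8.5],[0,0,-0.0003,-8.5],[0,0,-0.0003,-8.5],[0,0,-0.0003,-8.5],[0,0,-0.0003,-8.5],[0,0,-0.0003,-8.5],[0,0,-0.0003,-8.5]]'
python3 - <<'E'
from h import *
i=cam("scene")[0]; print([b[1].tolist() for b in blobs(i,"org",15) if 230<b[1][0]<330 and 205<b[1][1]<240])
E
```

```text
t: 45.2
eef_pos: [0.594, -0.0246, 0.1605]
tool_rot: [0.001, 0.988, 0.154, -0.001]
contact_force: [7.7, -4.3, -25.7]
gripper_width: 0.138
grasp_force: 100.1
t: 46.4
eef_pos: [0.5945, -0.0225, 0.1674]
tool_rot: [0.0, 0.496, 0.868, -0.0]
contact_force: [0.0, -0.4, -1.9]
gripper_width: 0.141
grasp_force: 104.1
[[314.0, 216.9], [243.4, 224.8], [281.2, 221.3]]
```

Free. Lift and re-measure the tray.

```bash
python3 -m inch '[[0,0,-0.01,0],[0,0,-0.03,0],[0,0,-0.04,0],[0,0,-0.04,0],[0,0,0,0],[0,0,0,0]]'
python3 - <<'E'
from h import *
c,y=tray(); ex=np.array([np.cos(y),np.sin(y)]);ey=np.array([-np.sin(y),np.cos(y)])
im,K,W,_=cam("top"); q=[b for b in blobs(im,"yel",20)]; print([(b[0],b[1]) for b in q],[((onz(K,W,*b[1],.02)[:2]-c)@np.stack([ex,ey],1)).round(3) for b in q])
p=c-.05*ex+.035*ey; print(p)
go([*p,.29],y); print(toolT().round(3)[:3,3]); print(bot.get_obs()["q"].round(2))
E
```

```text
t: 47.05
eef_pos: [0.595, -0.022, 0.2888]
tool_rot: [0.001, 0.5, 0.866, 0.0]
contact_force: [-0.3, -0.3, -2.4]
gripper_width: 0.142
grasp_force: 104.1
tray c (0.4868144094944, 0.3583918809890747) size (0.24728591740131378, 0.1887601613998413) yaw 10.109499
[(106, array([171.8, 244.4]))] [array([ 0.033, -0.034])]
[0.43144716 0.38407198]
shift mm [433.3  62.8  -3.5]  turn 19.9
[ 0.594 -0.023  0.286]
[ 0.56  0.43 -0.84  1.66  0.34  1.2   0.17]
```

The tray has been knocked 21 mm in +y; the target is updated.

```bash
python3 -m inch '[[0.0433,0.0063,0,0],[0.0433,0.0063,0,0],[0.0433,0.0063,0,0],[0.0433,0.0063,0,0],[0.0433,0.0063,0,0],[0.0433,0.0063,0,0],[0.0433,0.0063,0,0],[0.0433,0.0063,0,0],[0.0433,0.0063,0,0],[0.0433,0.0063,0,0],[0,0,0,8.5],[0,0,0,8.5]]'
python3 -m inch '[[0,0,0,2.9],[0,0,0,0],[0,0,0.05,0],[0,0,0.05,0],[0,0,0.05,0],[0,0,0.025,0],[0,0,0.009,0],[0,0,0,0],[0,0,0,0]]'
python3 -c "
from h import *;c,y=tray();print(toolT()[:3,3].round(3));go([.4314,.3841,.1],y)"
```

```text
t: 48.35
eef_pos: [0.4299, 0.385, 0.2856]
tool_rot: [-0.001, 0.623, 0.782, -0.001]
contact_force: [0.5, -0.4, -2.0]
gripper_width: 0.141
grasp_force: 103.9
t: 49.25
eef_pos: [0.4324, 0.3848, 0.1047]
tool_rot: [-0.0, 0.641, 0.767, 0.001]
contact_force: [0.1, -0.1, -1.7]
gripper_width: 0.142
grasp_force: 103.7
tray c (0.48660144209861755, 0.3582121431827545) size (0.24749542772769928, 0.1888369619846344) yaw 10.197137
[0.433 0.385 0.105]
shift mm [-0.7 -1.4  5.1]  turn 0.0
```

```bash
python3 -m inch '[[0,0,0.006,0],[0,0,0.003,0],[0,0,0.002,0],[0,0,0,0]]'
python3 -m inch '[[0,0,0.002,0],[0,0,0,0]]'
```

```text
t: 49.7
eef_pos: [0.4327, 0.3849, 0.0948]
tool_rot: [0.001, 0.641, 0.767, 0.001]
contact_force: [-1.8, -3.5, 15.6]
gripper_width: 0.145
grasp_force: 106.8
t: 49.9
eef_pos: [0.4328, 0.3853, 0.0945]
tool_rot: [0.001, 0.641, 0.767, 0.002]
contact_force: [-3.9, -6.5, 29.6]
gripper_width: 0.142
grasp_force: 109.4
```

```bash
python3 -m inch '[[0,0,-0.0035,0],[0,0,0,0]]'
python3 -m inch '[[0,0.012,0,0],[0,0.015,0,0],[0,0.015,0,0],[0,0.015,0,0],[0,0.015,-0.01,0],[0,0.01,-0.03,0],[0,0,-0.04,0],[0,0,-0.05,0],[0,0,-0.03,0],[0,0,0,0],[0,0,0,0]]' 0.06
python3 - <<'E'
from h import *
cam("wrist","w6.png")
E
```

```text
t: 50.1
eef_pos: [0.4325, 0.3845, 0.095]
tool_rot: [0.0, 0.641, 0.767, 0.001]
contact_force: [-0.8, -1.6, 7.9]
gripper_width: 0.141
grasp_force: 105.5
t: 51.2
eef_pos: [0.5135, 0.3983, 0.2539]
tool_rot: [0.0, 0.642, 0.767, 0.0]
contact_force: [-0.2, -0.7, -0.9]
gripper_width: 0.705
grasp_force: 0.0
```

View pics/w6.png

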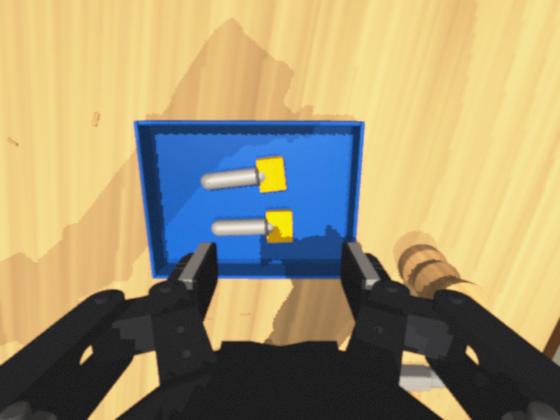

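Both pins lie flat in the tray, tabs at (271,174) and (280,226). Make a last lever check and hand in.

```bash
python3 -m inch '[[0,0,0,0],[0,0,0,0],[0,0,0,0],[0,0,0,0],[0,0,0,0]]'
python3 - <<'E'
from h import *
i=cam("scene")[0]; r=[b[1].tolist() for b in blobs(i,"red",20)]; print(r)
if any(abs(u-150)<3 and abs(v-209)<3 for u,v in r): print(bot.hand_in())
E
```

```text
t: 51.75
eef_pos: [0.5125, 0.3985, 0.2537]
tool_rot: [-0.0, 0.641, 0.767, -0.0]
contact_force: [0.3, -0.4, 0.4]
gripper_width: 0.702
grasp_force: 0.0
[[151.7, 209.2], [266.6, 164.3]]
the job is handed in; nothing more can be done
None
```

I handed the job in at about 52 s: dial at its zero stop, lever fully over, both yellow pins lying flat in the blue tray, block still seated and the bystanders not touched; the hand-in reported no pass or fail.

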